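# Stack the reference pieces on their two stands

## Task

Put the five metal reference pieces away in two neat stacks on their round grey stands, arranged by width: the three widest on the large stand, the widest in its recess, the next on that and the narrowest of the three on top; the two narrowest on the small stand, the wider in its recess and the narrower on it. Each piece lies flat, marked face up as it is now, and centred to within about a centimetre on what is beneath it. Leave the loupe and the jar standing where they are.

Things in the scene. Friction and masses are not known exactly. Their poses are not given: they have to be found in the camera images.
- large_stand: The large stand: a fixed round grey plastic dish on the bench, 76 mm across outside, 8 mm high, with a flat round recess 60 mm across and 3 mm deep (recess floor 5 mm above the bench, so a piece seated in it has its underside 5 mm up) and three small screws in the rim. Empty at the start. Origin: centre of its underside, on the bench; z up.
- small_stand: The small stand: a fixed round grey plastic dish on the bench, 58 mm across outside, 8 mm high, with a flat round recess 44 mm across and 3 mm deep (recess floor 5 mm above the bench, so a piece seated in it has its underside 5 mm up) and three small screws in the rim. Empty at the start. Origin: centre of its underside, on the bench; z up.
- piece_45: Bright, whitish aluminium ground metal reference piece: a plain solid disc, 45 mm in diameter, 16 mm high, lying flat on the bench with its marked face up. Origin: centre of its underside; z up. Grasp across its diameter from above. The widest; low. Top face: three small round dark-ringed spots well apart.
- piece_39: Dark grey iron ground metal reference piece: a plain solid disc, 39 mm in diameter, 31 mm high, lying flat on the bench with its marked face up. Origin: centre of its underside; z up. Grasp across its diameter from above. Second widest; the tallest. Top face darker than the others, with three spots close together near its edge.
- piece_36: Light grey steel ground metal reference piece: a plain solid disc, 36 mm in diameter, 20 mm high, lying flat on the bench with its marked face up. Origin: centre of its underside; z up. Grasp across its diameter from above. Third widest. Top face: spots overlapping in one place, with a small blue pen mark beside them.
- piece_32: Pinkish copper ground metal reference piece: a plain solid disc, 32 mm in diameter, 22 mm high, lying flat on the bench with its marked face up. Origin: centre of its underside; z up. Grasp across its diameter from above. Fourth widest. Top face: two separate spots.
- piece_30: Yellowish brass ground metal reference piece: a plain solid disc, 30 mm in diameter, 14 mm high, lying flat on the bench with its marked face up. Origin: centre of its underside; z up. Grasp across its diameter from above. The narrowest and lowest. Top face: a single spot.
- loupe: Bystander, loose: black eye loupe standing on end, 36 mm across, 34 mm high. Origin: centre of its underside. Not to be moved.
- jar: Bystander, loose: white jar with a blue lid, 42 mm across, 61 mm high. Origin: centre of its underside. Not to be moved.
Things that resemble listed ones, but are neither listed nor needed, are in the scene too. Leave any purple or red look-alike of the piece_39 alone.

How it is judged (in metres and radians):
At the end, for the whole second after the job is handed in: 45, 39, 36 mm pieces stacked upward in the large stand; 32, 30 mm in the small. Each centre within 10 mm of what is beneath, underside within 2 mm of its resting height, marked face up, tilt under 0.08 rad, released, at rest. Loupe and jar never moved over 20 mm or tipped (horizontal distance between piece_45 and large_stand below 0.01 m and z of piece_45 in the frame of large_stand between 0.003 and 0.007 m and horizontal distance between piece_39 and piece_45 below 0.01 m and z of piece_39 in the frame of piece_45 between 0.014 and 0.018 m and horizontal distance between piece_36 and piece_39 below 0.01 m and z of piece_36 in the frame of piece_39 between 0.029 and 0.033 m and horizontal distance between piece_32 and small_stand below 0.01 m and z of piece_32 in the frame of small_stand between 0.003 and 0.007 m and horizontal distance between piece_30 and piece_32 below 0.01 m and z of piece_30 in the frame of piece_32 between 0.02 and 0.024 m and angle between each of piece_45, piece_39, piece_36, piece_32, piece_30's own z axis and vertical below 0.08 rad and linear speed of each of piece_45, piece_39, piece_36, piece_32, piece_30 below 0.02 m/s and angular speed of each of piece_45, piece_39, piece_36, piece_32, piece_30 below 0.2 rad/s and contact force between the fingers and piece_45 below 0.05 N and contact force between the fingers and piece_39 below 0.05 N and contact force between the fingers and piece_36 below 0.05 N and contact force between the fingers and piece_32 below 0.05 N and contact force between the fingers and piece_30 below 0.05 N); the robot touches nothing.
It fails at once if the loupe is pushed more than 20 mm or tipped over (distance of loupe from where it was at the start of the episode above 0.02 m or angle between loupe's own z axis and vertical above 0.4 rad).
It fails at once if the jar is pushed more than 20 mm or tipped over (distance of jar from where it was at the start of the episode above 0.02 m or angle between jar's own z axis and vertical above 0.4 rad).
It also fails if it takes over 106 s, if anything falls off the work surface, if the arm or the gripper's body presses on something with over 40 N, if the wrist force passes 120 N, or if a joint passes its speed limit or range.

## Robot

A 7-joint arm with a two-finger parallel gripper is mounted at the origin on a cart in front of the work surface, level with it; the furniture and walls round the work are solid. World frame = base frame: x ahead of the robot, y to its left, z up, the work surface at z = 0. Lengths are in mm, angles in degrees, forces in N, time in s.
With the tool pointing down it reaches from about 400 to 875 mm from the base axis. Payload 4.4 kg.
Tool frame: the origin (TCP) lies between the finger pads; the fingertips stand 17 mm ahead of it and the grasp point (between the pads) lies 2 mm behind it; z points along the fingers, y is the line along which they close (so a half turn about z gives the same grasp; the last joint's range is limited). The gripper opens to 85 mm and grips with 20 to 120 N. Pads are 22 mm wide; open, the fingers measure 114 mm over their backs; the gripper's body (76 mm by 85 mm) begins 54 mm behind the grasp point. The pads swing forward as they close: fully open they stand 13 mm farther back than shut.
Start: joints at [61.948, 36.005, 2.206, 86.941, -1.547, 57.084, -1.146], TCP at [267.325, -592.499, 248.313] pointing down, gripper open.
Joint ranges: [-175.42, 175.42], [-21.48, 121.26], [-71.46, 75.88], [10.55, 141.38], [-63.04, 243.04], [13.31, 113.54], [-168.57, 168.57]. Speed limits (degrees/s): [147.25, 147.25, 180, 180, 180, 180, 180].

## Interface

Orientations are given as a 3x3 rotation matrix whose columns are the frame's x, y, z axes.
In Python, from cell import env gives the robot as it stands. The module is installed in compiled form; this text tells all that it offers.
- The arm moves only by the tool step_arm, never from a script. Its argument "plan" is a list of rows, each a list of 7 numbers: the closure, from 0 (fully open) to 1 (shut), then the shift along the world's x, y, z in m, then the turn, a rotation vector about the world's x, y, z in rad. In form: [[claw, dx, dy, dz, wx, wy, wz], ...]. A call has 1 to 20 rows; each row is the pose to reach, as a shift and turn from the pose commanded when the call began; what a row does not reach only later rows make up. A row lasts 1/8 s, in which the tool goes at most 62.5 mm and 10.7 degrees, less where a joint would pass 70% of its speed; a pose out of reach is approached as far as the arm can. A call with a gripper value outside its range is refused whole. The fingers move at their own pace and stop on an object; the grip force is fixed at half the most. Time passes only in rows, so rows that repeat a pose let the fingers close. It gives the time, the measured TCP pose, the force, the opening and the grip force at its end, in the units of the state.
- env.get_obs(): the state, without advancing time (a new reading comes with each control period).
- env.camera(name): name is "scene" or "top" or "wrist"; returns a dict with "frame" (400x640x3 uint8, red, green, blue), "mtx" (3x3 intrinsics, pixels), "R" (3x3) and "t" (3): a world point X has camera coordinates R X + t. Camera axes: x right, y down, z forward; pixel columns grow to the right and rows downward; lengths in mm; the calibration is good to about 2 mm. A picture is of the moment at which its call begins. There is no depth.
- env.job_done(): hands the job in; it is judged then, once.
Trained networks look in the newest picture that a camera, given by its name, has taken for a name from the list of things; names that differ only in an ending like _2 or _b are one class to them, and where a whole thing is asked for, a point or a joint stands for the part that bears it (a point fixed in the world has none). Each returns a list of dicts, best first, with "score" (0 to 1); they miss things now and then, are a little off and sometimes report something else, mostly with a low value. They report only what shows in the picture. A call takes as long as a camera call. They do not tell look-alikes from the thing itself.
- env.masks_of(camera, query): "mask" (400x640 bool, what is visible of it) and "bbox" ([centre column, centre row, width, height] in pixels, round what is visible of it).
- env.spot_point(camera, query): "at" ([column, row] in pixels: a listed point, or the origin of a listed thing).
The state is a dict: "time": time; "qpos": joint angles; "dq": joint speeds; "tau": joint torques, N m; "ee_pos": TCP position; "eef_rot": TCP orientation; "force": force on the tool from outside, world axes, zero at the start; "wrist_torque": the same for the moment, N m; "width": finger opening in mm; "grip_force": force on a finger pad.
Only numpy, scipy, OpenCV 4.12 (cv2) and the standard library are available. Lean on these libraries where they do the work, as an engineer would, in place of code of your own. Each camera call takes 0.05 s, during which the arm holds its last target. There are 200 camera calls.

## Working session

There is one attempt and no reset: what is moved stays moved. The work goes in short steps, Python scripts to look and compute and a tool call to move; the robot and the scene stay as the last step left them, time stands still between calls to the robot, and variables do not carry over. Pictures are saved under pics/ and viewed, at most 15 in all, crops included, and the job is handed in when it is done.

Besides the shell and the picture viewer there is one more tool, called after ">>>" in YAML: its name, and indented under it one key for each argument. step_arm: Moves the arm, as the interface text tells. Its arguments: {"type":"object","properties":{"plan":{"type":"array"}},"required":["plan"]}

```bash
mkdir -p pics
python3 - <<'E'
from cell import env
import cv2,numpy as np
for c in("scene","top"):
    r=env.camera(c); cv2.imwrite(f"pics/{c}0.png",r["frame"][:,:,::-1])
    print(c,r["mtx"].round(1).tolist(),r["R"].round(3).tolist(),r["t"].round(1).tolist())
    for q in["large_stand","small_stand","piece_45","piece_39","piece_36","piece_32","piece_30","loupe","jar"]:
        print(q,[(np.round(d["at"],1).tolist(),round(d["score"],2)) for d in env.spot_point(c,q)[:4]])
o=env.get_obs();print(o["time"],o["ee_pos"],o["eef_rot"],o["width"],o["qpos"])
E
```

```text
scene [[391.6, 0.0, 316.9], [0.0, 391.6, 201.8], [0.0, 0.0, 1.0]] [[0.73, -0.684, 0.009], [-0.485, -0.527, -0.697], [0.482, 0.504, -0.717]] [-396.8, 277.8, 654.6]
large_stand [([292.7, 229.6], 0.66)]
small_stand [([361.5, 203.4], 0.57)]
piece_45 [([418.1, 239.6], 0.8), ([242.8, 185.3], 0.75), ([267.3, 169.0], 0.75), ([402.6, 307.8], 0.66)]
piece_39 [([418.1, 239.6], 0.8), ([242.8, 185.3], 0.75), ([267.3, 169.0], 0.75), ([402.6, 307.8], 0.66)]
piece_36 [([418.1, 239.6], 0.8), ([242.8, 185.3], 0.75), ([267.3, 169.0], 0.75), ([402.6, 307.8], 0.66)]
piece_32 [([418.1, 239.6], 0.8), ([242.8, 185.3], 0.75), ([267.3, 169.0], 0.75), ([402.6, 307.8], 0.66)]
piece_30 [([418.1, 239.6], 0.8), ([242.8, 185.3], 0.75), ([267.3, 169.0], 0.75), ([402.6, 307.8], 0.66)]
loupe [([321.2, 173.8], 0.62)]
jar [([218.1, 162.1], 0.78)]
top [[398.8, 0.0, 310.7], [0.0, 398.8, 199.9], [0.0, 0.0, 1.0]] [[-0.022, -1.0, -0.003], [-0.978, 0.022, -0.207], [0.207, -0.002, -0.978]] [6.1, 535.8, 849.7]
large_stand [([309.1, 239.0], 0.81)]
small_stand [([331.7, 169.5], 0.93)]
piece_45 [([396.4, 164.2], 0.7), ([220.6, 175.1], 0.69), ([234.8, 204.3], 0.68), ([439.2, 223.3], 0.64)]
piece_39 [([396.4, 164.2], 0.7), ([220.6, 175.1], 0.69), ([234.8, 204.3], 0.68), ([439.2, 223.3], 0.64)]
piece_36 [([396.4, 164.2], 0.7), ([220.6, 175.1], 0.69), ([234.8, 204.3], 0.68), ([439.2, 223.3], 0.64)]
piece_32 [([396.4, 164.2], 0.7), ([220.6, 175.1], 0.69), ([234.8, 204.3], 0.68), ([439.2, 223.3], 0.64)]
piece_30 [([396.4, 164.2], 0.7), ([220.6, 175.1], 0.69), ([234.8, 204.3], 0.68), ([439.2, 223.3], 0.64)]
loupe [([278.4, 166.7], 0.74)]
jar [([185.2, 233.8], 0.61)]
1.0 [ 267.34587818 -592.51587119  248.35704131] [[ 9.11546410e-01  4.11197196e-01  8.97764871e-05]
 [ 4.11197203e-01 -9.11546408e-01 -7.45353335e-05]
 [ 5.11867142e-05  1.04858256e-04 -9.99999993e-01]] 85.24597290649915 [61.9480568  36.00157734  2.20502227 86.93902382 -1.5470547  57.08300069
 -1.14699911]
```

View pics/top0.png

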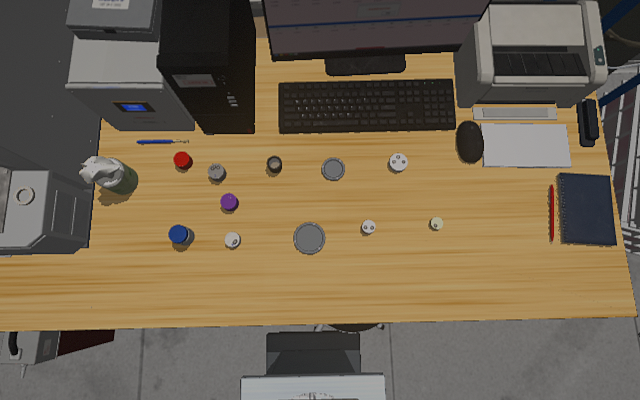

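View pics/scene0.png

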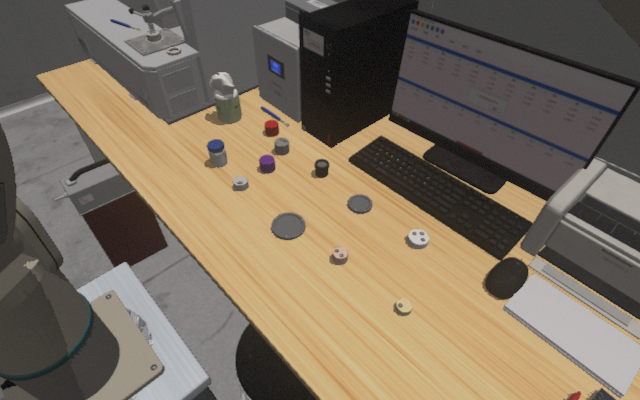

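The top view shows piece_45 at (398,162), piece_39 at (216,173), piece_36 at (232,240), piece_32 at (368,227) and piece_30 at (436,224). The stands are at (309,238) and (333,169). The look-alikes are purple at (229,203) and red at (182,160). The loupe is at (274,165) and the jar at (179,235).

```bash
cat > h.py <<'E'
from cell import env
import cv2,numpy as np
from scipy.optimize import least_squares
T=dict(large_stand=(76,8),small_stand=(58,8),piece_45=(45,16),piece_39=(39,31),piece_36=(36,20),piece_32=(32,22),piece_30=(30,14),loupe=(36,34),jar=(42,61))
def proj(c,X):
    p=(c["R"]@np.asarray(X,float).T).T+c["t"]; p=p@c["mtx"].T; return p[:,:2]/p[:,2:]
def ray(c,uv,z):
    d=c["R"].T@np.linalg.solve(c["mtx"],[uv[0],uv[1],1]); o=-c["R"].T@c["t"]; return (o+d*(z-o[2])/d[2])[:2]
a=np.linspace(0,2*np.pi,60)
def sil(c,x,y,D,h,z0=0):
    P=[[x+D/2*np.cos(t),y+D/2*np.sin(t),z] for z in(z0,z0+h) for t in a]
    q=cv2.convexHull(proj(c,P).astype(np.float32))
    m=cv2.moments(q); lo,hi=q[:,0].min(0),q[:,0].max(0)
    return np.array([m["m10"]/m["m00"],m["m01"]/m["m00"],*(hi-lo)])
def mc(m):
    v,u=np.nonzero(m); return np.array([u.mean(),v.mean(),np.ptp(u)+1,np.ptp(v)+1])
def locate(c,cam,name,guess,z0=0):
    """fit x,y of cylinder to the mask centroid nearest to guess; returns xy, size residual"""
    D,h=T[name]; g=sil(c,*guess,D,h,z0)[:2]
    ds=[mc(d["mask"]) for d in env.masks_of(cam,name)]
    if not ds: return None
    m=min(ds,key=lambda m:np.hypot(*(m[:2]-g)))
    r=least_squares(lambda p:(sil(c,*p,D,h,z0)-m)[:2],guess,diff_step=1e-4)
    return r.x,(m-sil(c,*r.x,D,h,z0))[2:],np.hypot(*(m[:2]-g))
E
python3 - <<'E'
from h import *
px=dict(large_stand=(309,238),small_stand=(333,169),piece_45=(398,162),piece_39=(216,173),piece_36=(232,240),piece_32=(368,227),piece_30=(436,224),loupe=(274,165),jar=(179,235))
cs={c:env.camera(c) for c in("top","scene")}
for n,uv in px.items():
    g=ray(cs["top"],uv,T[n][1])
    for c in cs:
        r=locate(cs[c],c,n,g)
        print(n,c,r and [np.round(k,1).tolist() for k in r])
E
```

```text
large_stand top [[457.0, 0.6], [-0.3, -0.5], 1.0]
large_stand scene [[457.5, 3.0], [-1.3, -1.2], 1.4]
small_stand top [[624.5, -62.4], [-0.9, -2.7], 1.2]
small_stand scene [[625.0, -60.1], [-1.0, -1.1], 1.2]
piece_45 top [[635.6, -219.5], [0.2, -0.6], 0.9]
piece_45 scene [[634.2, -217.5], [-0.6, 1.0], 0.9]
piece_39 top [[618.0, 219.0], [-1.2, -1.1], 2.7]
piece_39 scene [[619.1, 222.0], [-0.2, -0.2], 2.3]
piece_36 top [[456.5, 179.7], [-0.0, -1.3], 1.7]
piece_36 scene [[456.4, 182.3], [-1.9, -2.0], 1.5]
piece_32 top [[483.4, -298.0], [-2.4, -1.9], 68.0]
piece_32 scene [[479.2, -135.8], [-1.0, -0.9], 1.6]
piece_30 top [[484.0, -299.3], [-0.5, -0.4], 1.6]
piece_30 scene [[484.8, -297.4], [-1.4, -0.2], 2.2]
loupe top [[634.4, 80.3], [-1.2, 0.6], 2.9]
loupe scene [[635.7, 83.8], [0.6, -0.5], 2.7]
jar top [[466.3, 293.4], [0.2, -1.5], 2.9]
jar scene [[467.0, 294.3], [-1.8, -1.0], 2.0]
```

>>> step_arm:
  plan:
    - [0, 0.04, 0.04, 0, 0, 0, 0.16]
    - [0, 0.08, 0.08, 0, 0, 0, 0.32]
    - [0, 0.12, 0.12, 0, 0, 0, 0.48]
    - [0, 0.16, 0.16, 0, 0, 0, 0.64]
    - [0, 0.2, 0.2, 0, 0, 0, 0.8]
    - [0, 0.24, 0.24, 0, 0, 0, 0.96]
    - [0, 0.28, 0.285, 0, 0, 0, 1.11]
    - [0, 0.325, 0.33, -0.02, 0, 0, 1.147]
    - [0, 0.3677, 0.374, -0.06, 0, 0, 1.147]
    - [0, 0.3677, 0.374, -0.088, 0, 0, 1.147]
    - [0, 0.3677, 0.374, -0.088, 0, 0, 1.147]
    - [0, 0.3677, 0.374, -0.088, 0, 0, 1.147]

```text
time: 3.5
ee_pos: [634.9, -220.3, 161.5]
eef_rot: [[0.002, 1.0, 0.001], [1.0, -0.002, -0.002], [-0.002, 0.001, -1.0]]
force: [-0.1, -0.6, 0.4]
width: 85.3
grip_force: 0.0
```

Run:
```python
from h import *
r=env.camera("wrist"); cv2.imwrite("pics/w1.png",r["frame"][:,:,::-1])
for n,g in(("piece_45",(635,-218.5)),):
    q=locate(r,"wrist",n,g); print(n,q)
o=env.get_obs();print(o["time"],o["ee_pos"],o["eef_rot"].round(3).tolist(),o["qpos"],o["force"])
print(-r["R"].T@r["t"])
```

```text
piece_45 (array([ 485.7095619 , -299.81706854]), array([-15.37266541, -14.19340515]), np.float64(151.48667733178462))
3.6 [ 635.27365228 -220.63904071  162.34748641] [[0.003, 1.0, 0.003], [1.0, -0.002, -0.002], [-0.002, 0.003, -1.0]] [ 24.81894418  43.61424292 -14.27324252  87.46915246  12.84515026
  50.35602078   5.99156663] [ 0.48818868 -0.20531082 -0.76069629]
[ 635.66948031 -150.37710548  285.40078338]
```

View pics/w1.png

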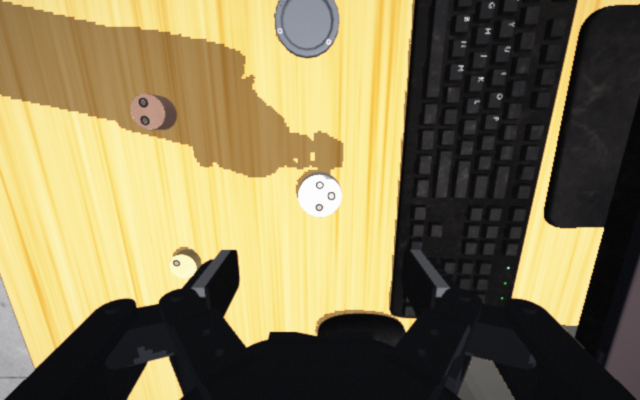

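The wrist view shows piece_45 at (320,195), piece_32 at (149,112), piece_30 at (183,266) and the small stand at (307,20). The fingers sit on either side of piece_45's column. Next I check its position by thresholding.

Run:
```python
from h import *
r=env.camera("wrist")
f=r["frame"][160:235,280:360].astype(int)
m=(f.min(2)>150)&(np.ptp(f,axis=2)<45)
n,l,s,c=cv2.connectedComponentsWithStats(m.astype(np.uint8)); k=1+s[1:,4].argmax()
print(s[k],c[k])
M=np.zeros((400,640),bool);x,y,w,h=s[k,:4]
uv=(280+x+w/2-.5,160+y+h/2-.5); print(uv,"centre",ray(r,uv,16), "widths",w*1.0,h, sil(r,635,-218.5,45,16))
print("p32",ray(r,(149,112),22),ray(r,(183,266),14))
for q in ["piece_32","piece_30"]:
  print([mc(d["mask"]).round(1).tolist() for d in env.masks_of("wrist",q)])
o=env.get_obs();print(o["time"],o["ee_pos"])
```

```text
[  17   14   44   43 1445] [38.68788927 34.72595156]
(np.float64(318.5), np.float64(195.0)) centre [ 634.73595372 -219.56103401] widths 44.0 43 [318.7625878  192.38165354  44.53955078  45.78987122]
p32 [ 481.02767072 -139.76111851] [ 485.50258557 -300.09262717]
[[319.3, 193.8, 43.0, 45.0], [184.8, 263.3, 31.0, 29.0], [152.9, 111.9, 46.0, 35.0]]
[[319.3, 193.8, 43.0, 45.0], [184.8, 263.3, 31.0, 29.0], [152.9, 111.9, 46.0, 35.0]]
3.75 [ 635.21485254 -219.81869176  161.8831304 ]
```

>>> step_arm:
  plan:
    - [0, 0, -0.001, -0.05, 0, 0, 0]
    - [0, 0, -0.001, -0.09, 0, 0, 0]
    - [0, 0, -0.001, -0.12, 0, 0, 0]
    - [0, 0, -0.001, -0.137, 0, 0, 0]
    - [0, 0, -0.001, -0.137, 0, 0, 0]
    - [1, 0, -0.001, -0.137, 0, 0, 0]
    - [1, 0, -0.001, -0.137, 0, 0, 0]
    - [1, 0, -0.001, -0.137, 0, 0, 0]
    - [1, 0, -0.001, -0.137, 0, 0, 0]
    - [1, 0, -0.001, -0.137, 0, 0, 0]
    - [1, 0, -0.001, -0.137, 0, 0, 0]
    - [1, 0, -0.001, -0.12, 0, 0, 0]
    - [1, 0, -0.001, -0.08, 0, 0, 0]
    - [1, 0, -0.001, -0.04, 0, 0, 0]
    - [1, 0, -0.001, -0.04, 0, 0, 0]

```text
time: 5.62
ee_pos: [637.9, -220.2, 125.3]
eef_rot: [[0.0, 1.0, 0.008], [1.0, -0.0, -0.002], [-0.002, 0.008, -1.0]]
force: [0.5, 0.2, -1.4]
width: 40.1
grip_force: 60.8
```

Run:
```python
from h import *
r=env.camera("wrist"); cv2.imwrite("pics/w2.png",r["frame"][:,:,::-1])
for i in range(4):
    env.camera("top");o=env.get_obs();print(o["time"],o["ee_pos"],o["width"],o["force"])
```

```text
5.725 [ 635.02078257 -219.64026559  121.23245142] 40.416131743734276 [-0.65545738 -0.48557166 -1.78385072]
5.775 [ 634.31210322 -219.42345319  120.07511258] 40.33033800688985 [ 0.08843065 -0.07514698 -0.84607491]
5.825 [ 634.0177669  -219.37629269  119.41322344] 40.16641076548368 [ 0.27996135 -0.03140872 -1.09380865]
5.875 [ 633.9876765  -219.30122195  119.09827195] 40.668622740397794 [-0.47160579  0.15029773 -1.10090195]
```

View pics/w2.png

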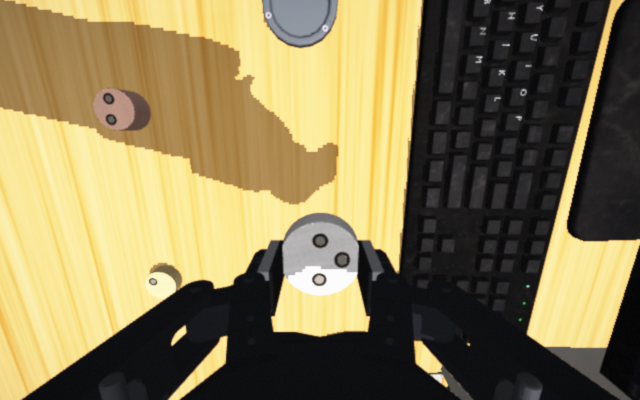

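piece_45 is held: disc centre near (320,254), with the pads on both sides at rows 240–300. The opening reads 40 mm rather than 45, so I check whether the disc is centred between the pads.

Run:
```python
from h import *
r=env.camera("wrist")
o=env.get_obs();e=o["ee_pos"];print(e,o["width"],o["eef_rot"].round(3).tolist())
print(proj(r,[[e[0],e[1],e[2]-8],[e[0],e[1]+11,e[2]-8],[e[0],e[1]-11,e[2]-8],[e[0]+22.5,e[1],e[2]-8],[e[0],e[1]+22.5,e[2]-8],[e[0],e[1]-22.5,e[2]-8]]).round(1).tolist())
```

```text
[ 634.09332152 -219.26856167  118.99613103] 40.65860226045127 [[-0.0, 1.0, -0.002], [1.0, 0.0, 0.001], [0.001, -0.002, -1.0]]
[[319.0, 261.3], [319.0, 242.2], [319.0, 279.7], [361.4, 261.4], [319.0, 221.3], [319.0, 298.1]]
```

Run:
```python
from h import *
w=env.camera("wrist");s=env.camera("scene")
u,v=proj(s,[[634,-219,105]])[0].astype(int);print(u,v)
A=cv2.resize(w["frame"][190:320,250:390],None,fx=4,fy=4,interpolation=2)[:520]
B=cv2.resize(s["frame"][v-65:v+65,u-30:u+30],(240,520),interpolation=2)
cv2.imwrite("pics/z3.png",np.hstack([A,B])[:,:,::-1])
print(proj(s,[[634,-219,z] for z in(95,103,111,119)]).round(1).tolist())
```

```text
426 208
[[425.4, 211.4], [426.2, 208.7], [427.0, 205.9], [427.9, 203.1]]
```

View pics/z3.png

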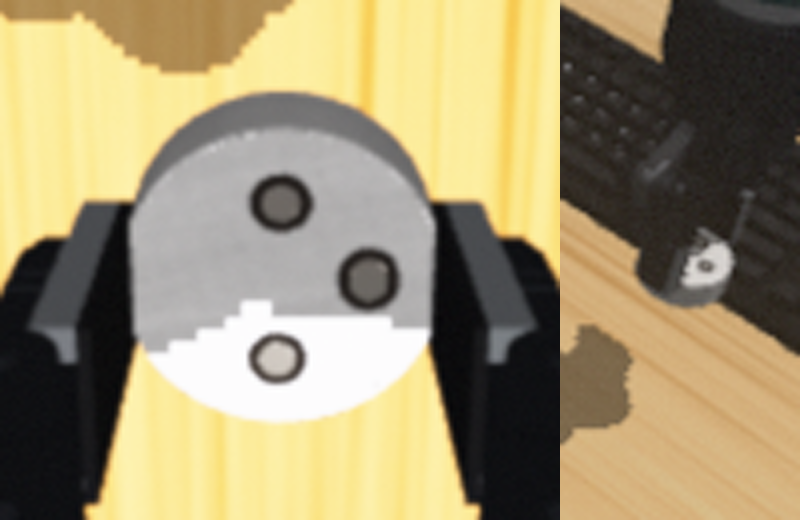

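The disc is held flat and centred; the pads are slightly indented by it, which explains the 40 mm reading. I carry it over the large stand.

>>> step_arm:
  plan:
    - [1, -0.025, 0.03, 0, 0, 0, 0]
    - [1, -0.055, 0.07, 0, 0, 0, 0]
    - [1, -0.09, 0.11, 0, 0, 0, 0]
    - [1, -0.125, 0.155, 0, 0, 0, 0]
    - [1, -0.155, 0.19, 0, 0, 0, 0]
    - [1, -0.17, 0.21, -0.02, 0, 0, 0]
    - [1, -0.1778, 0.2203, -0.05, 0, 0, 0]
    - [1, -0.1778, 0.2203, -0.07, 0, 0, 0]
    - [1, -0.1778, 0.2203, -0.07, 0, 0, 0]
    - [1, -0.1778, 0.2203, -0.07, 0, 0, 0]
    - [1, -0.1778, 0.2203, -0.07, 0, 0, 0]
    - [1, -0.1778, 0.2203, -0.07, 0, 0, 0]

```text
time: 7.52
ee_pos: [457.7, 0.6, 50.9]
eef_rot: [[0.001, 1.0, 0.001], [1.0, -0.001, 0.0], [0.0, 0.001, -1.0]]
force: [0.4, 0.1, -1.2]
width: 40.2
grip_force: 60.8
```

Run:
```python
from h import *
r=env.camera("wrist"); 
o=env.get_obs();e=o["ee_pos"];print(o["time"],e,o["width"],o["eef_rot"].round(3).tolist())
for c in("top","scene","wrist"):
    k=env.camera(c); cv2.imwrite(f"pics/p_{c}.png",k["frame"][:,:,::-1]); print(c,locate(k,c,"large_stand",(457,2)))
print(env.get_obs()["ee_pos"])
```

```text
7.575 [457.60535407   0.64841804  50.82322455] 40.71986017957756 [[0.0, 1.0, 0.001], [1.0, -0.0, 0.0], [0.0, 0.001, -1.0]]
top None
scene (array([449.65970049,  -6.31710343]), array([-0.63299561, -4.68041992]), np.float64(3.818139969866216))
wrist (array([455.73907481,  16.85219862]), array([ -4.93136597, -44.67196655]), np.float64(21.636865617585222))
[457.2321743    0.79861303  50.35414846]
```

View pics/p_wrist.png

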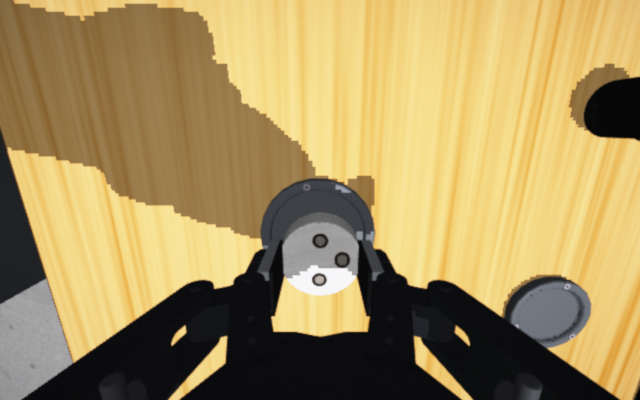

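The wrist view shows the held disc over the stand. The stand's rim spans columns 261–374 with its top at row 178. I compare those edges with the prediction.

Run:
```python
from h import *
r=env.camera("wrist")
for y in(0,2,4):
    P=[[457.2+38*np.cos(t),y+38*np.sin(t),8] for t in a]; q=proj(r,P); print(y,q.min(0),q.max(0))
o=env.get_obs();print(o["ee_pos"])
```

```text
0 [260.47702456 179.88406885] [377.34365497 288.483703  ]
2 [260.29195585 176.65843477] [377.52219528 285.93407223]
4 [260.10573373 173.41150378] [377.70185185 283.36948354]
[457.22252223   0.77007699  50.3316892 ]
```

>>> step_arm:
  plan:
    - [1, 0, 0, -0.01, 0, 0, 0]
    - [1, 0, 0, -0.018, 0, 0, 0]
    - [1, 0, 0, -0.0215, 0, 0, 0]
    - [1, 0, 0, -0.0215, 0, 0, 0]
    - [1, 0, 0, -0.0215, 0, 0, 0]
    - [0.3, 0, 0, -0.0215, 0, 0, 0]
    - [0, 0, 0, -0.0215, 0, 0, 0]
    - [0, 0, 0, -0.0215, 0, 0, 0]
    - [0, 0, 0, -0.0215, 0, 0, 0]
    - [0, 0, 0, -0.01, 0, 0, 0]
    - [0, 0, 0, 0.03, 0, 0, 0]
    - [0, 0, 0, 0.08, 0, 0, 0]
    - [0, 0, 0, 0.11, 0, 0, 0]
    - [0, 0, 0, 0.11, 0, 0, 0]

```text
time: 9.68
ee_pos: [458.6, 0.7, 162.9]
eef_rot: [[0.001, 1.0, 0.005], [1.0, -0.001, -0.0], [-0.0, 0.005, -1.0]]
force: [-0.9, -0.7, -0.8]
width: 85.0
grip_force: 0.0
```

Run:
```python
from h import *
k=env.camera("wrist"); cv2.imwrite("pics/q1.png",k["frame"][:,:,::-1])
print(locate(k,"wrist","large_stand",(457,1)),locate(k,"wrist","piece_45",(457,1),5))
o=env.get_obs();print(o["time"],o["ee_pos"])
```

```text
(array([456.30658676,   2.05497837]), array([-0.03485107, -0.88619995]), np.float64(1.1805911658512187)) (array([4.58330837e+02, 2.50325356e-01]), array([-1.1081543 , -0.38905334]), np.float64(1.4943513170907343))
9.825 [456.61129887   0.45692639 159.95755401]
```

View pics/q1.png

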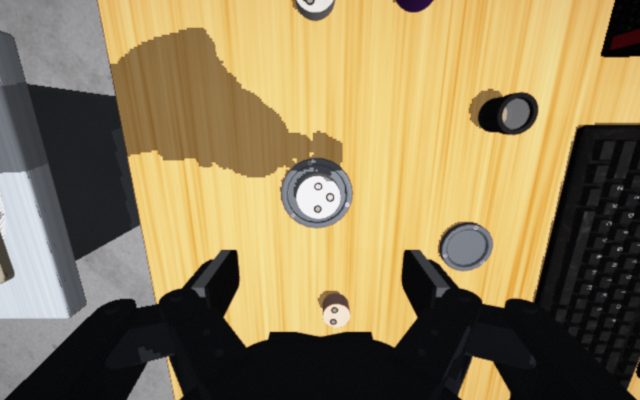

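piece_45 is seated, about 2–3 mm off centre. Next is piece_39, which sits close to the purple look-alike, so I use a narrower opening.

>>> step_arm:
  plan:
    - [0, 0.025, 0.035, 0, 0, 0, 0]
    - [0, 0.055, 0.075, 0, 0, 0, 0]
    - [0, 0.09, 0.12, 0, 0, 0, 0]
    - [0.25, 0.12, 0.165, 0, 0, 0, 0]
    - [0.25, 0.145, 0.2, 0, 0, 0, 0]
    - [0.25, 0.1612, 0.2187, 0, 0, 0, 0]
    - [0.25, 0.1612, 0.2187, 0, 0, 0, 0]
    - [0.25, 0.1612, 0.2187, 0, 0, 0, 0]
    - [0.25, 0.1612, 0.2187, 0, 0, 0, 0]

```text
time: 10.95
ee_pos: [617.8, 217.9, 159.9]
eef_rot: [[0.001, 1.0, -0.001], [1.0, -0.001, -0.002], [-0.002, -0.001, -1.0]]
force: [0.5, -0.3, 0.2]
width: 64.0
grip_force: 0.0
```

Run:
```python
from h import *
k=env.camera("wrist"); cv2.imwrite("pics/q2.png",k["frame"][:,:,::-1])
print(locate(k,"wrist","piece_39",(618.5,219.5)),locate(k,"wrist","piece_39",(545,190)))
o=env.get_obs();print(o["time"],o["ee_pos"],o["width"])
```

```text
(array([618.61969302, 219.07014141]), array([-1.03015137, -1.33882141]), np.float64(0.4325606236533095)) (array([545.12142314, 188.71754007]), array([-2.2545166 , -3.86219788]), np.float64(1.1910852443009339))
11.1 [618.3096524  218.58434086 160.45791891] 64.03150604958975
```

View pics/q2.png

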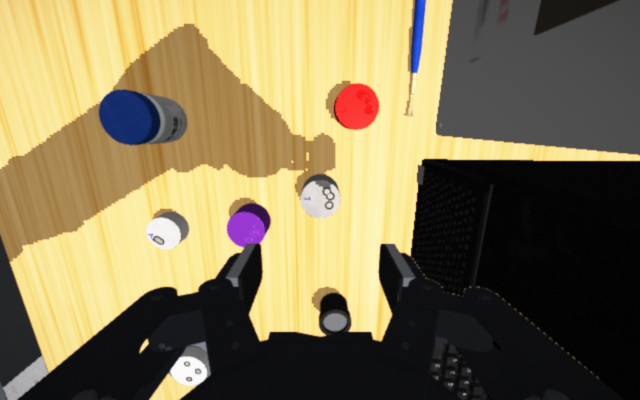

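piece_39 shows at (320,197) with its spots clustered by the edge. Purple is at (247,226), clear of the narrowed fingers. The grasp is well aligned.

>>> step_arm:
  plan:
    - [0.25, 0, 0, -0.05, 0, 0, 0]
    - [0.25, 0, 0, -0.09, 0, 0, 0]
    - [0.25, 0, 0, -0.12, 0, 0, 0]
    - [0.25, 0, 0, -0.136, 0, 0, 0]
    - [0.25, 0, 0, -0.136, 0, 0, 0]
    - [1, 0, 0, -0.136, 0, 0, 0]
    - [1, 0, 0, -0.136, 0, 0, 0]
    - [1, 0, 0, -0.136, 0, 0, 0]
    - [1, 0, 0, -0.136, 0, 0, 0]
    - [1, 0, 0, -0.136, 0, 0, 0]
    - [1, 0, 0, -0.12, 0, 0, 0]
    - [1, 0, 0, -0.08, 0, 0, 0]
    - [1, 0, 0, -0.04, 0, 0, 0]
    - [1, -0.02, -0.02, -0.02, 0, 0, 0]
    - [1, -0.05, -0.06, -0.02, 0, 0, 0]
    - [1, -0.09, -0.11, -0.02, 0, 0, 0]
    - [1, -0.12, -0.16, -0.02, 0, 0, 0]
    - [1, -0.145, -0.195, -0.03, 0, 0, 0]
    - [1, -0.161, -0.2185, -0.05, 0, 0, 0]
    - [1, -0.161, -0.2185, -0.08, 0, 0, 0]

```text
time: 13.6
ee_pos: [456.7, -2.1, 81.1]
eef_rot: [[0.004, 1.0, 0.001], [1.0, -0.004, -0.002], [-0.002, 0.001, -1.0]]
force: [0.9, -0.0, -2.4]
width: 36.0
grip_force: 60.8
```

>>> step_arm:
  plan:
    - [1, 0, 0, -0.02, 0, 0, 0]
    - [1, 0, 0, -0.03, 0, 0, 0]
    - [1, 0, 0, -0.03, 0, 0, 0]
    - [1, 0, 0, -0.03, 0, 0, 0]
    - [1, 0, 0, -0.03, 0, 0, 0]

```text
time: 14.22
ee_pos: [457.9, 1.0, 51.0]
eef_rot: [[0.0, 1.0, 0.001], [1.0, -0.0, 0.0], [0.0, 0.001, -1.0]]
force: [0.9, -0.5, -2.6]
width: 36.3
grip_force: 60.7
```

Run:
```python
from h import *
k=env.camera("wrist"); o=env.get_obs();e=o["ee_pos"];print(o["time"],e,o["width"],o["force"],o["eef_rot"][:,2])
cv2.imwrite("pics/q3.png",cv2.resize(k["frame"][150:350,200:440],None,fx=3,fy=3)[:,:,::-1])
for n,x,y,z in(("p39top",*e[:2],e[2]-24+31),("p45",458,1,21)):
    D=T["piece_"+n[1:3]][0]/2;q=proj(k,[[x+D*np.cos(t),y+D*np.sin(t),z] for t in a]);print(n,(q.min(0)-[200,150])*3,(q.max(0)-[200,150])*3)
```

```text
14.275 [457.82209548   0.94649289  50.90388726] 36.99779905266513 [ 0.30112205 -0.01262433 -2.6535676 ] [ 1.14271526e-03  4.97919115e-05 -9.99999346e-01]
p39top [232.7878999  266.24857601] [477.40692664 483.70805357]
p45 [245.63845146 176.40395256] [468.06934075 381.31624788]
```

View pics/q3.png

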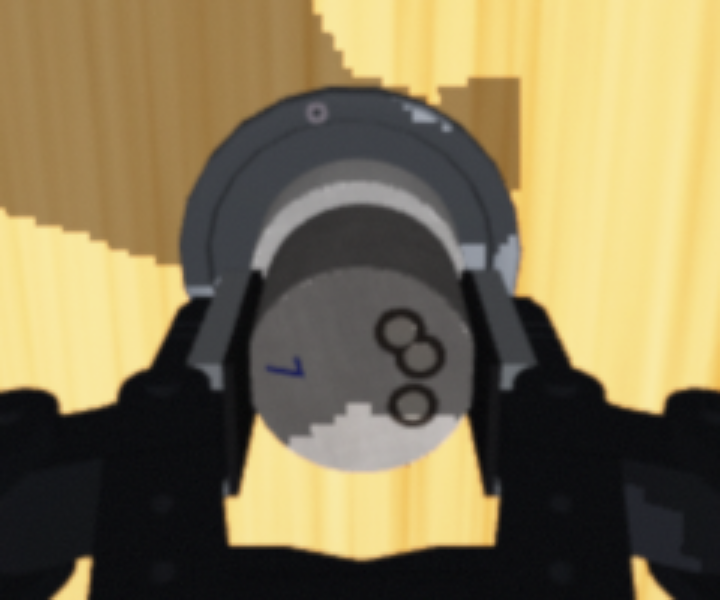

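The held piece is dark-sided and tall, with its spots near the edge, and is aligned over piece_45 (piece_45's top edge is at crop row 180, predicted 176). I lower and release it.

>>> step_arm:
  plan:
    - [1, 0, 0, -0.003, 0, 0, 0]
    - [1, 0, 0, -0.0048, 0, 0, 0]
    - [1, 0, 0, -0.0048, 0, 0, 0]
    - [1, 0, 0, -0.0048, 0, 0, 0]
    - [0.3, 0, 0, -0.0048, 0, 0, 0]
    - [0.1, 0, 0, -0.0048, 0, 0, 0]
    - [0, 0, 0, -0.0048, 0, 0, 0]
    - [0, 0, 0, -0.0048, 0, 0, 0]
    - [0, 0, 0, 0.02, 0, 0, 0]
    - [0, 0, 0, 0.06, 0, 0, 0]
    - [0, 0, 0, 0.11, 0, 0, 0]
    - [0, 0, 0.03, 0.11, 0, 0, 0]
    - [0, 0, 0.08, 0.11, 0, 0, 0]
    - [0, 0, 0.13, 0.11, 0, 0, 0]
    - [0.25, 0, 0.17, 0.11, 0, 0, 0]
    - [0.25, 0, 0.179, 0.11, 0, 0, 0]
    - [0.25, 0, 0.179, 0.11, 0, 0, 0]
    - [0.25, 0, 0.179, 0.11, 0, 0, 0]
    - [0.25, 0, 0.179, 0.11, 0, 0, 0]

```text
time: 16.65
ee_pos: [457.6, 178.4, 160.2]
eef_rot: [[0.002, 1.0, -0.0], [1.0, -0.002, -0.001], [-0.001, -0.0, -1.0]]
force: [0.5, -0.1, 0.7]
width: 63.8
grip_force: 0.0
```

Run:
```python
from h import *
for c in("top","scene","wrist"):
    k=env.camera(c); cv2.imwrite(f"pics/r_{c}.png",k["frame"][:,:,::-1])
    print(c,"36",locate(k,c,"piece_36",(456.5,180.5)))
    if c!="wrist": print([mc(d["mask"]).round(1).tolist() for d in env.masks_of(c,"piece_39")],sil(k,457.5,1,45,16,5),sil(k,457.5,1,39,31,21))
o=env.get_obs();print(o["time"],o["ee_pos"],o["width"])
s=cv2.imread("pics/r_scene.png");t=cv2.imread("pics/r_top.png")
cv2.imwrite("pics/r.png",np.hstack([cv2.resize(s[180:260,250:330],(400,400)),cv2.resize(t[200:280,270:350],(400,400))]))
```

```text
top 36 (array([656.95574594, 302.86154088]), array([0.69456482, 1.39648438]), np.float64(94.14056202655371))
[[183.4, 158.1, 18.0, 18.0], [435.8, 222.7, 14.0, 13.0], [368.9, 224.6, 13.0, 13.0]] [308.53368936 236.49860576  19.41366577  20.00370789] [308.44022072 235.19081818  17.39599609  18.6875    ]
scene 36 (array([455.6406857 , 181.18017497]), array([-2.94308472, -3.03005981]), np.float64(0.452645531161472))
[[402.8, 306.8, 17.0, 17.0], [240.0, 183.0, 13.0, 13.0], [339.2, 254.6, 15.0, 18.0], [270.7, 126.8, 14.0, 17.0], [287.7, 214.5, 18.0, 22.0], [266.4, 163.4, 16.0, 18.0], [287.8, 227.4, 21.0, 10.0]] [288.15678336 222.70984856  20.69506836  20.10357666] [287.68321438 215.45324176  18.64880371  22.93153381]
wrist 36 (array([456.12215004, 179.4003252 ]), array([-1.27859497, -1.79792786]), np.float64(1.1026425928793948))
17.05 [457.46042734 179.92875843 160.34662289] 63.98169103437709
```

View pics/r.png

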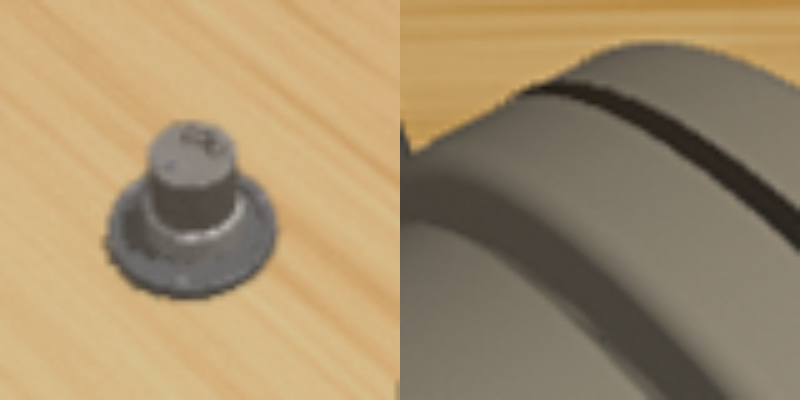

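Two pieces are stacked upright in the large stand. I pick piece_36 next.

>>> step_arm:
  plan:
    - [0.25, 0, 0, -0.05, 0, 0, 0]
    - [0.25, 0, 0, -0.09, 0, 0, 0]
    - [0.25, 0, 0, -0.12, 0, 0, 0]
    - [0.25, 0, 0, -0.138, 0, 0, 0]
    - [0.25, 0, 0, -0.138, 0, 0, 0]
    - [1, 0, 0, -0.138, 0, 0, 0]
    - [1, 0, 0, -0.138, 0, 0, 0]
    - [1, 0, 0, -0.138, 0, 0, 0]
    - [1, 0, 0, -0.138, 0, 0, 0]
    - [1, 0, 0, -0.138, 0, 0, 0]
    - [1, 0, 0, -0.12, 0, 0, 0]
    - [1, 0, 0, -0.08, 0, 0, 0]
    - [1, 0, 0, -0.04, 0, 0, 0]
    - [1, 0, -0.03, -0.03, 0, 0, 0]
    - [1, 0, -0.08, -0.03, 0, 0, 0]
    - [1, 0, -0.13, -0.03, 0, 0, 0]
    - [1, 0, -0.165, -0.03, 0, 0, 0]
    - [1, 0, -0.179, -0.05, 0, 0, 0]
    - [1, 0, -0.179, -0.075, 0, 0, 0]
    - [1, 0, -0.179, -0.08, 0, 0, 0]

```text
time: 19.55
ee_pos: [456.7, 0.5, 79.8]
eef_rot: [[0.001, 1.0, -0.002], [1.0, -0.001, -0.0], [-0.0, -0.002, -1.0]]
force: [0.5, 0.7, -1.7]
width: 33.0
grip_force: 60.2
```

>>> step_arm:
  plan:
    - [1, 0, 0, 0, 0, 0, 0]
    - [1, 0, 0, 0, 0, 0, 0]
    - [1, 0, 0, 0, 0, 0, 0]

```text
time: 19.92
ee_pos: [457.9, 1.2, 81.0]
eef_rot: [[-0.0, 1.0, 0.001], [1.0, 0.0, 0.0], [0.0, 0.001, -1.0]]
force: [-0.6, -0.4, -0.9]
width: 32.8
grip_force: 60.2
```

Run:
```python
from h import *
k=env.camera("wrist"); o=env.get_obs();e=o["ee_pos"];print(o["time"],e,o["width"],o["force"])
cv2.imwrite("pics/q4.png",cv2.resize(k["frame"][150:350,200:440],None,fx=3,fy=3)[:,:,::-1])
for n,x,y,z,D in(("p36top",*e[:2],e[2]-2.4,36),("p39",457.5,1,52,39)):
    q=proj(k,[[x+D/2*np.cos(t),y+D/2*np.sin(t),z] for t in a]);print(n,(q.min(0)-[200,150])*3,(q.max(0)-[200,150])*3)
```

```text
19.975 [457.79001582   1.09850413  80.85751194] 32.69691943492797 [ 0.81209223 -0.04197731 -0.73593179]
p36top [249.93629825 251.91806771] [461.18697659 441.73072725]
p39 [257.7746894 193.4323438] [451.61051646 371.77597091]
```

View pics/q4.png

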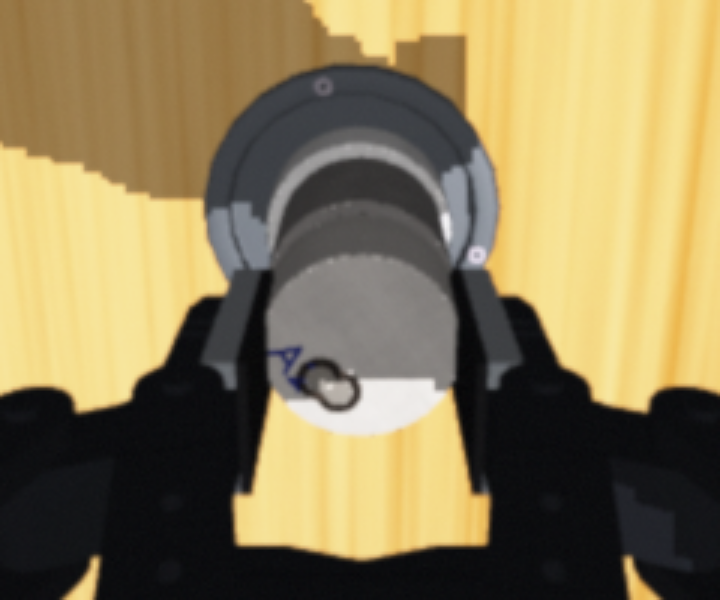

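piece_36 (overlapping spots) is held centred over the stack. I release it, then hover over piece_32.

>>> step_arm:
  plan:
    - [1, 0, 0, -0.003, 0, 0, 0]
    - [1, 0, 0, -0.0055, 0, 0, 0]
    - [1, 0, 0, -0.0055, 0, 0, 0]
    - [1, 0, 0, -0.0055, 0, 0, 0]
    - [0.3, 0, 0, -0.0055, 0, 0, 0]
    - [0.1, 0, 0, -0.0055, 0, 0, 0]
    - [0, 0, 0, -0.0055, 0, 0, 0]
    - [0, 0, 0, -0.0055, 0, 0, 0]
    - [0, 0, 0, 0.02, 0, 0, 0]
    - [0, 0, 0, 0.06, 0, 0, 0]
    - [0, 0, -0.01, 0.08, 0, 0, 0]
    - [0, 0.01, -0.05, 0.08, 0, 0, 0]
    - [0, 0.02, -0.1, 0.08, 0, 0, 0]
    - [0.25, 0.023, -0.13, 0.08, 0, 0, 0]
    - [0.25, 0.0232, -0.1386, 0.08, 0, 0, 0]
    - [0.25, 0.0232, -0.1386, 0.08, 0, 0, 0]
    - [0.25, 0.0232, -0.1386, 0.08, 0, 0, 0]
    - [0.25, 0.0232, -0.1386, 0.08, 0, 0, 0]

```text
time: 22.22
ee_pos: [480.7, -136.2, 160.5]
eef_rot: [[-0.002, 1.0, 0.0], [1.0, 0.002, 0.0], [0.0, 0.0, -1.0]]
force: [0.7, 1.3, 0.1]
width: 64.1
grip_force: 0.0
```

Run:
```python
from h import *
for c in("scene","wrist"):
    k=env.camera(c); cv2.imwrite(f"pics/s_{c}.png",k["frame"][:,:,::-1])
    print(c,locate(k,c,"piece_32",(480.5,-137.5)),locate(k,c,"small_stand",(624.8,-61.2)))
    if c=="scene": print([mc(d["mask"]).round(1).tolist() for d in env.masks_of(c,"piece_36")],[sil(k,457.5,1,*v) for v in((45,16,5),(39,31,21),(36,20,52))])
o=env.get_obs();print(o["time"],o["ee_pos"],o["width"])
s=cv2.imread("pics/s_scene.png");w=cv2.imread("pics/s_wrist.png")
cv2.imwrite("pics/s.png",np.hstack([cv2.resize(s[170:250,250:330],(300,300)),cv2.resize(w,(480,300))]))
```

```text
scene (array([ 478.6139491 , -136.80680659]), array([-0.03665161,  0.02796936]), np.float64(0.9313635665094221)) (array([623.74766478, -61.50273806]), array([-0.0118103 , -1.12068176]), np.float64(0.35399195756113483))
[[266.3, 163.8, 16.0, 19.0], [271.0, 127.3, 15.0, 16.0], [402.8, 306.7, 18.0, 18.0], [287.5, 206.7, 16.0, 18.0], [287.9, 219.6, 17.0, 12.0], [339.2, 255.0, 16.0, 19.0]] [array([288.15678336, 222.70984856,  20.69506836,  20.10357666]), array([287.68321438, 215.45324176,  18.64880371,  22.93153381]), array([287.15823605, 207.43059869,  17.4208374 ,  18.80036926])]
wrist (array([ 478.59272353, -139.08963755]), array([-0.41473389, -0.64848328]), np.float64(2.407273880481989)) (array([623.27574645, -62.49960567]), array([-2.44677734, -1.29458618]), np.float64(2.2615252161004276))
22.575 [ 480.65803689 -137.47608164  160.33377255] 64.07596341278929
```

View pics/s.png

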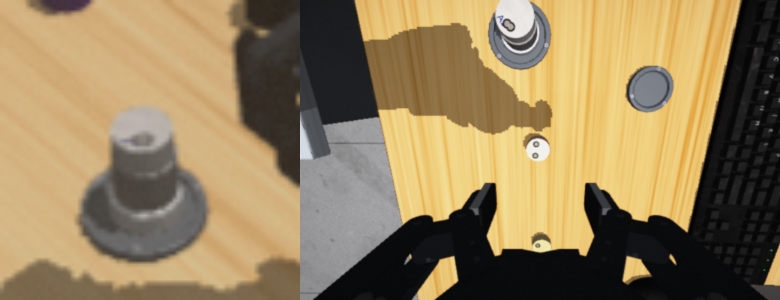

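The large stack is complete: all three pieces are upright and match the predicted silhouette. I pick piece_32 and bring it over the small stand.

>>> step_arm:
  plan:
    - [0.25, -0.001, 0, -0.05, 0, 0, 0]
    - [0.25, -0.001, 0, -0.09, 0, 0, 0]
    - [0.25, -0.001, 0, -0.12, 0, 0, 0]
    - [0.25, -0.001, 0, -0.135, 0, 0, 0]
    - [0.25, -0.001, 0, -0.135, 0, 0, 0]
    - [1, -0.001, 0, -0.135, 0, 0, 0]
    - [1, -0.001, 0, -0.135, 0, 0, 0]
    - [1, -0.001, 0, -0.135, 0, 0, 0]
    - [1, -0.001, 0, -0.135, 0, 0, 0]
    - [1, -0.001, 0, -0.135, 0, 0, 0]
    - [1, -0.001, 0, -0.12, 0, 0, 0]
    - [1, -0.001, 0, -0.08, 0, 0, 0]
    - [1, 0.02, 0.01, -0.05, 0, 0, 0]
    - [1, 0.06, 0.03, -0.05, 0, 0, 0]
    - [1, 0.11, 0.06, -0.06, 0, 0, 0]
    - [1, 0.135, 0.072, -0.08, 0, 0, 0]
    - [1, 0.1438, 0.0758, -0.1, 0, 0, 0]
    - [1, 0.1438, 0.0758, -0.12, 0, 0, 0]
    - [1, 0.1438, 0.0758, -0.12, 0, 0, 0]
    - [1, 0.1438, 0.0758, -0.12, 0, 0, 0]

```text
time: 25.08
ee_pos: [623.8, -62.7, 40.6]
eef_rot: [[0.001, 1.0, -0.001], [1.0, -0.001, -0.0], [-0.0, -0.001, -1.0]]
force: [1.1, -0.3, -1.2]
width: 28.7
grip_force: 59.9
```

>>> step_arm:
  plan:
    - [1, 0, 0, 0, 0, 0, 0]
    - [1, 0, 0, 0, 0, 0, 0]

```text
time: 25.32
ee_pos: [624.7, -62.0, 41.1]
eef_rot: [[0.0, 1.0, 0.001], [1.0, -0.0, -0.0], [-0.0, 0.001, -1.0]]
force: [0.2, 1.6, -1.7]
width: 28.9
grip_force: 59.9
```

Run:
```python
from h import *
k=env.camera("wrist"); o=env.get_obs();e=o["ee_pos"];print(o["time"],e,o["width"],o["force"])
cv2.imwrite("pics/q5.png",cv2.resize(k["frame"][150:350,200:440],None,fx=3,fy=3)[:,:,::-1])
for n,x,y,z,D in(("p32top",*e[:2],e[2]-3.4,32),("stand",624.3,-62,8,58)):
    q=proj(k,[[x+D/2*np.cos(t),y+D/2*np.sin(t),z] for t in a]);print(n,(q.min(0)-[200,150])*3,(q.max(0)-[200,150])*3)
```

```text
25.375 [624.67085856 -61.98391672  40.93591627] 28.8191925021407 [ 0.320517   -0.40564969 -2.40098612]
p32top [262.6375381  259.93240179] [449.15701182 427.70372228]
stand [213.69319199 139.72703789] [495.52347076 400.0938796 ]
```

View pics/q5.png

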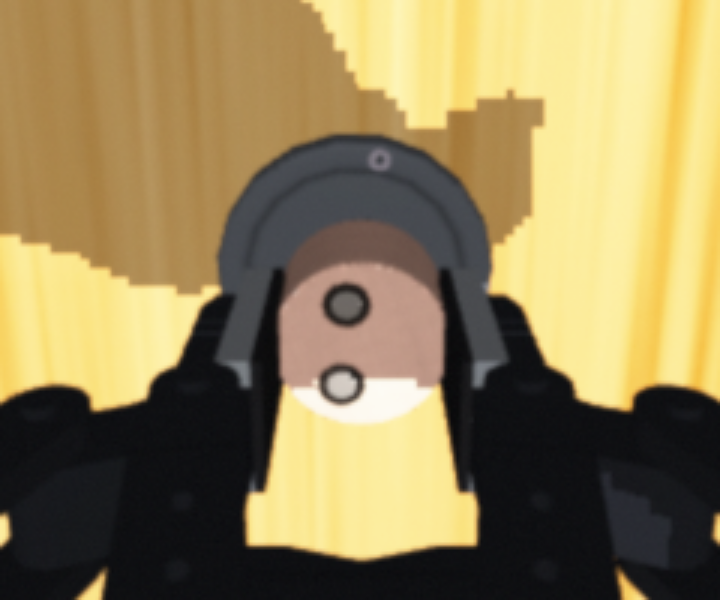

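piece_32 is held over the small stand, about 1 mm short in y, so I correct that, release, and go on to piece_30.

>>> step_arm:
  plan:
    - [1, 0, 0.001, -0.006, 0, 0, 0]
    - [1, 0, 0.001, -0.0095, 0, 0, 0]
    - [1, 0, 0.001, -0.0095, 0, 0, 0]
    - [1, 0, 0.001, -0.0095, 0, 0, 0]
    - [0.3, 0, 0.001, -0.0095, 0, 0, 0]
    - [0.1, 0, 0.001, -0.0095, 0, 0, 0]
    - [0, 0, 0.001, -0.0095, 0, 0, 0]
    - [0, 0, 0.001, -0.0095, 0, 0, 0]
    - [0, 0, 0.001, 0.02, 0, 0, 0]
    - [0, 0, 0.001, 0.07, 0, 0, 0]
    - [0, -0.01, -0.02, 0.12, 0, 0, 0]
    - [0, -0.04, -0.06, 0.12, 0, 0, 0]
    - [0, -0.065, -0.11, 0.12, 0, 0, 0]
    - [0.25, -0.09, -0.16, 0.12, 0, 0, 0]
    - [0.25, -0.12, -0.205, 0.12, 0, 0, 0]
    - [0.25, -0.1392, -0.2373, 0.12, 0, 0, 0]
    - [0.25, -0.1392, -0.2373, 0.12, 0, 0, 0]
    - [0.25, -0.1392, -0.2373, 0.12, 0, 0, 0]
    - [0.25, -0.1392, -0.2373, 0.12, 0, 0, 0]

```text
time: 27.75
ee_pos: [486.3, -297.5, 160.5]
eef_rot: [[-0.003, 1.0, 0.001], [1.0, 0.003, 0.001], [0.001, 0.001, -1.0]]
force: [1.5, -0.7, -0.5]
width: 63.8
grip_force: 0.0
```

Run:
```python
from h import *
for c in("top","scene","wrist"):
    k=env.camera(c); cv2.imwrite(f"pics/t_{c}.png",k["frame"][:,:,::-1])
    print(c,"30",locate(k,c,"piece_30",(485,-299)),"32",locate(k,c,"piece_32",(624.3,-61),5),"st",locate(k,c,"small_stand",(624.3,-61)))
o=env.get_obs();print(o["time"],o["ee_pos"],o["width"])
```

```text
top 30 (array([ 484.70114649, -301.24702362]), array([-1.5112915, -1.4430542]), np.float64(0.9655736532048012)) 32 (array([464.40298677,   0.59859363]), array([2.12860107, 1.16853333]), np.float64(70.69967132357505)) st (array([622.52798949, -60.47523506]), array([0.121521  , 0.25022888]), np.float64(0.7272845807317491))
scene 30 (array([ 484.62619984, -298.24128889]), array([-0.4407959 , -1.25567627]), np.float64(0.470313091805302)) 32 (array([626.87237674, -59.21914386]), array([ 1.44400024, -0.35505676]), np.float64(0.9494238148928369)) st (array([617.36863137, -64.12167604]), array([-1.12252808, -3.28993225]), np.float64(2.3819853040663))
wrist 30 (array([ 484.01360942, -300.50971447]), array([-0.5703125 , -0.33633423]), np.float64(1.702959073878465)) 32 (array([ 484.09114177, -297.82726858]), array([-4.11087036, -5.3117981 ]), np.float64(354.45550047052456)) st None
28.35 [ 485.20931398 -299.13797368  160.29645751] 64.12756837959925
```

>>> step_arm:
  plan:
    - [0.25, 0, -0.0005, -0.05, 0, 0, 0]
    - [0.25, 0, -0.0005, -0.1, 0, 0, 0]
    - [0.25, 0, -0.0005, -0.13, 0, 0, 0]
    - [0.25, 0, -0.0005, -0.14, 0, 0, 0]
    - [0.25, 0, -0.0005, -0.14, 0, 0, 0]
    - [1, 0, -0.0005, -0.14, 0, 0, 0]
    - [1, 0, -0.0005, -0.14, 0, 0, 0]
    - [1, 0, -0.0005, -0.14, 0, 0, 0]
    - [1, 0, -0.0005, -0.14, 0, 0, 0]
    - [1, 0, -0.0005, -0.14, 0, 0, 0]
    - [1, 0, -0.0005, -0.12, 0, 0, 0]
    - [1, 0, -0.0005, -0.08, 0, 0, 0]
    - [1, 0.02, 0.03, -0.05, 0, 0, 0]
    - [1, 0.05, 0.08, -0.05, 0, 0, 0]
    - [1, 0.08, 0.13, -0.05, 0, 0, 0]
    - [1, 0.11, 0.18, -0.05, 0, 0, 0]
    - [1, 0.13, 0.22, -0.06, 0, 0, 0]
    - [1, 0.1392, 0.2383, -0.08, 0, 0, 0]
    - [1, 0.1392, 0.2383, -0.104, 0, 0, 0]
    - [1, 0.1392, 0.2383, -0.104, 0, 0, 0]

```text
time: 30.85
ee_pos: [623.2, -60.7, 55.9]
eef_rot: [[-0.001, 1.0, -0.003], [1.0, 0.001, -0.0], [-0.0, -0.003, -1.0]]
force: [-0.1, -1.0, -0.0]
width: 26.0
grip_force: 59.4
```

>>> step_arm:
  plan:
    - [1, 0, 0, 0, 0, 0, 0]
    - [1, 0, 0, 0, 0, 0, 0]
    - [1, 0, 0, 0, 0, 0, 0]

```text
time: 31.22
ee_pos: [624.9, -61.2, 57.3]
eef_rot: [[0.001, 1.0, 0.001], [1.0, -0.001, -0.0], [-0.0, 0.001, -1.0]]
force: [-0.3, -0.1, -0.6]
width: 26.0
grip_force: 59.4
```

Run:
```python
from h import *
k=env.camera("wrist"); o=env.get_obs();e=o["ee_pos"];print(o["time"],e,o["width"],o["force"])
cv2.imwrite("pics/q6.png",cv2.resize(k["frame"][150:350,200:440],None,fx=3,fy=3)[:,:,::-1])
for n,x,y,z,D in(("p30top",*e[:2],e[2]-6.4,30),("p32",624.3,-61,27,32),("stand",624.3,-61,8,58)):
    q=proj(k,[[x+D/2*np.cos(t),y+D/2*np.sin(t),z] for t in a]);print(n,(q.min(0)-[200,150])*3,(q.max(0)-[200,150])*3)
```

```text
31.275 [624.74095691 -61.10330889  57.02215065] 26.238231596912073 [-0.68823902 -0.43002665 -1.34092824]
p30top [269.91608195 258.12765225] [441.18652042 412.67890184]
p32 [274.8993203  206.40337085] [432.85815253 351.92447727]
stand [225.19395458 120.1843594 ] [483.47184414 361.3415751 ]
```

View pics/q6.png

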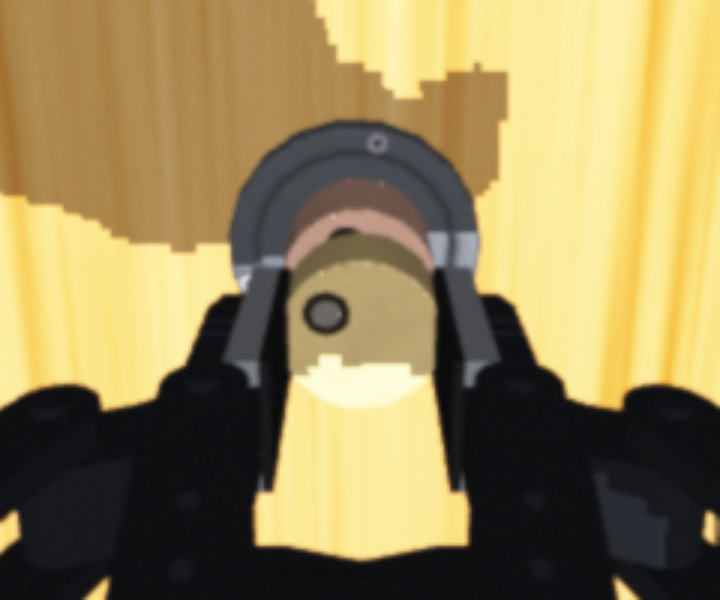

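piece_30 is aligned over piece_32, with both top edges within 2 crop pixels of prediction. I lower, release and retreat.

>>> step_arm:
  plan:
    - [1, 0, 0, -0.005, 0, 0, 0]
    - [1, 0, 0, -0.0085, 0, 0, 0]
    - [1, 0, 0, -0.0085, 0, 0, 0]
    - [1, 0, 0, -0.0085, 0, 0, 0]
    - [0.3, 0, 0, -0.0085, 0, 0, 0]
    - [0.1, 0, 0, -0.0085, 0, 0, 0]
    - [0, 0, 0, -0.0085, 0, 0, 0]
    - [0, 0, 0, -0.0085, 0, 0, 0]
    - [0, 0, 0, 0.02, 0, 0, 0]
    - [0, 0, 0, 0.07, 0, 0, 0]
    - [0, 0, 0, 0.12, 0, 0, 0]
    - [0, 0, -0.05, 0.14, 0, 0, 0]
    - [0, 0, -0.1, 0.15, 0, 0, 0]
    - [0, 0, -0.15, 0.15, 0, 0, 0]
    - [0, 0, -0.2, 0.15, 0, 0, 0]
    - [0, 0, -0.2, 0.15, 0, 0, 0]
    - [0, 0, -0.2, 0.15, 0, 0, 0]

```text
time: 33.4
ee_pos: [624.3, -260.0, 206.1]
eef_rot: [[-0.0, 1.0, -0.0], [1.0, 0.0, 0.001], [0.001, -0.0, -1.0]]
force: [0.5, 0.4, 0.5]
width: 85.4
grip_force: 0.0
```

Run:
```python
from h import *
s=env.camera("scene")["frame"];w=env.camera("wrist")["frame"]
o=env.get_obs();print(o["time"],o["ee_pos"],o["grip_force"])
cv2.imwrite("pics/u.png",np.hstack([cv2.resize(s[140:270,200:400],(460,299)),cv2.resize(w[0:200,150:375],(336,299))])[:,:,::-1])
```

```text
33.5 [ 624.75705366 -258.5968247   206.39531811] 0.0
```

View pics/u.png

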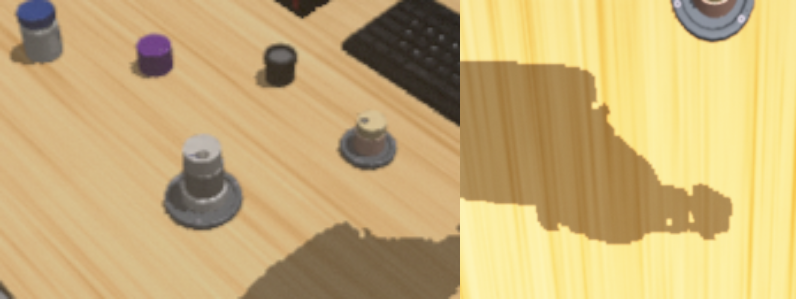

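Both stacks stand upright, and the loupe and jar are undisturbed. I hand the job in.

```bash
python3 -c "
from cell import env
print(env.job_done())"
```

```text
the job is handed in; nothing more can be done
None
```

The job is handed in with no verdict returned: in the last pictures the 45, 39 and 36 mm pieces stand stacked on the large stand and the 32 and 30 mm on the small one, each about 1–3 mm off centre by camera measurement and the hovers before release, with the loupe and jar apparently untouched, at about 33.5 s of the 106 s allowed.

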